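Test the ratchet of the red bench clamp

ROBOT

A 6-joint arm with a two-finger parallel gripper is mounted at the origin on a cart in front of the work surface, level with it; the furniture and walls round the work are solid. World frame = base frame: x ahead of the robot, y to its left, z up, the work surface at z = 0. Lengths are in mm, angles in rad, forces in N, time in s.
With the tool pointing down it reaches from about 350 to 775 mm from the base axis. Payload 7.3 kg.
Tool frame: the origin (TCP) lies midway between the tips of the shut fingers; the grasp point (between the pads) lies 19 mm behind it; z points along the fingers, y is the line along which they close (so a half turn about z gives the same grasp; the last joint's range is limited). The gripper opens to 92 mm and grips with 3 to 60 N. Pads are 19 mm wide; open, the fingers measure 130 mm over their backs; the gripper's body (75 mm by 190 mm) begins 47 mm behind the grasp point.
Start: joints at [-1.356, 0.342, 1.524, -0, 1.275, -0.146], TCP at [185.36, -491.209, 226.741] pointing down, gripper open.
Joint ranges: [-2.53, 2.53], [-0.77, 2.02], [0.04, 2.7], [-1, 4.14], [0.28, 2.66], [-3.11, 3.11]. Speed limits (rad/s): [2.57, 2.57, 3.14, 3.14, 3.14, 3.14].

INTERFACE

Orientations are given as [roll, pitch, yaw] about the fixed x, y, z axes, in that order (R = Rz(yaw) Ry(pitch) Rx(roll)).
In Python, from plant import get_obs, capture, camera_model, close_job, search_frame, regions_of, pinpoint gives the robot as it stands. The module is installed in compiled form; this text tells all that it offers.
- The arm moves only by the shell command python3 -m pendant 'ROWS'. ROWS is JSON, one flat list of numbers, 7 for each row, row after row: the shift along the tool's x, y, z in units of 30 mm (1.0 is 30 mm), then the turn, a rotation vector about the tool's x, y, z in units of 4 degrees (1.0 is 4 degrees), then the closure, from -1 (fully open) to 1 (shut), so that 0 is half open. In form: [dx, dy, dz, wx, wy, wz, gripper, dx, dy, dz, wx, wy, wz, gripper, ...]. A call has 1 to 12 rows; each row shifts and turns the commanded pose from where the row before left it, along the tool's axes as they then stand; what a row does not reach is not made up. A row lasts 1/10 s, in which the tool goes at most 50 mm and 8.59 degrees, less where a joint would pass 70% of its speed; a pose out of reach is approached as far as the arm can. A call with a number of a shift or a turn outside -1 to 1 is refused whole. A call with a gripper value outside its range is refused whole. The fingers move at their own pace and stop on an object; the grip force is fixed at half the most. Time passes only in rows, so rows that do not move let the fingers close. It gives the time, the measured TCP pose, the force, the opening and the grip force at its end, in the units of the state.
- get_obs(): the state, without advancing time (a new reading comes with each control period).
- capture(name): name is "scene" or "top"; returns the picture (384x512x3 uint8, red, green, blue); there is no depth.
- camera_model(name): a dict with "fov_y" (degrees; the focal length in pixels is half the picture's height over the tangent of half this angle, whatever the lens; pixels are square), "cx", "cy" (the principal point, pixels), "pose" (4x4, takes a point from camera to world coordinates). Camera axes: x right, y up, looking along -z (the intrinsics and any distortion apply to the point x, -y, -z); pixel columns grow to the right and rows downward; lengths in mm; the calibration is good to about 2 mm. A picture is of the moment at which its call begins. camera_model takes no time and is no camera call.
- close_job(): hands the job in; it is judged then, once.
Trained networks look in the newest picture that a camera, given by its name, has taken for a name from the list of things; names that differ only in an ending like _2 or _b are one class to them, and where a whole thing is asked for, a point or a joint stands for the part that bears it (a point fixed in the world has none). Each returns a list of dicts, best first, with "score" (0 to 1); they miss things now and then, are a little off and sometimes report something else, mostly with a low value. They report only what shows in the picture. A call takes as long as a camera call.
- search_frame(camera, thing): "location" ([column, row] in pixels, amid what is visible of it).
- regions_of(camera, thing): "pixels" (384x512 bool, what is visible of it) and "location" ([column, row] in pixels, amid what is visible of it).
- pinpoint(camera, thing): "location" ([column, row] in pixels: a listed point, or the origin of a listed thing).
The state is a dict: "time": time; "joint_positions": joint angles; "dq": joint speeds; "tau": joint torques, N m; "tool_pos": TCP position; "tcp_rot": TCP orientation; "contact_force": force on the tool from outside, world axes, zero at the start; "moment": the same for the moment, N m; "grip_width": finger opening in mm; "finger_force": force on a finger pad.
Only numpy, scipy, OpenCV 4.12 (cv2) and the standard library are available. Lean on these libraries where they do the work, as an engineer would, in place of code of your own. Each camera call takes 0.05 s, during which the arm holds its last target. There are 200 camera calls.

TASK

Before it is used, test the bench clamp with the red grips: squeeze its two handles together until the ratchet catches, let go so that it holds closed by itself for a moment, then press the red paddle at the end of its longer handle down so that the teeth let go and the clamp springs fully open. Do not touch the clamp with the yellow grips.

Things in the scene. Friction and masses are not known exactly. Their poses are not given: they have to be found in the camera images.
- red_clamp: Scissor-type ratchet clamp with red grips, fixed to the bench on a grey base plate 8 mm thick. Origin on the bench under its upright pivot pin; z up; handles along its -x, roughly toward the robot, jaws along +x. Seen from above the sprung-open handles form a V and swing level. At x = -125 mm toothed tongues on the handles overlap as they close. Nothing stands higher than 63 mm.
- red_grips (a point): Fixed point midway between the two round red grips (each 16 mm thick, 42 mm long along x), axes as red_clamp, 48 mm above the bench. A gripper pointing down here and closing along y takes both: 66 mm over the outsides open, 42 mm squeezed home (jaws meet; 15 to 20 N, 40 N does no harm). The ratchet catches at about 53 and 49 mm. Each handle swings by itself: some mm off centre does no harm.
- red_paddle (a point): Top centre of the flat red paddle (34 mm along x, 28 mm across) ending the long handle, 165 mm from the pivot; it moves with the handle: open at y = +25 mm of red_clamp, locked at +8 to +15 mm, 50 mm above the bench. Pressed down with closed fingers it springs: teeth free after about 3 mm (2 N), stop at 11 mm (4 N). The short handle ends 132 mm from the pivot.
- red_long (a joint): Swing of the long handle of the red clamp (rad): 0 fully open (as at the start), growing as it closes; about 0.12 when both handles are squeezed home; 0.06 to 0.10 when the ratchet holds.
- red_short (a joint): Swing of the short handle of the red clamp, in the same sense: 0 open, 0.06 to 0.10 when the ratchet holds.
- yellow_clamp: A second clamp of just the same make and size, with yellow grips and a yellow paddle; to be left alone. Its origin and axes are as for red_clamp.

How it is judged:
By the outcome, as a careful person would: the job done as asked, in the order asked, and still so for the second after the job is handed in, with the robot touching nothing.
It also fails if it takes over 38 s, if anything falls off the work surface, if the arm or the gripper's body presses on something with over 40 N, if the wrist force passes 120 N, or if a joint passes its speed limit or range.

## Working session

There is one attempt and no reset: what is moved stays moved. The work goes in short steps, Python scripts to look and compute and a shell command to move; the robot and the scene stay as the last step left them, time stands still between calls to the robot, and variables do not carry over. Pictures are saved under pics/ and viewed, at most 10 in all, crops included, and the job is handed in when it is done.

```bash
mkdir -p pics
cat > h.py <<'E'
import numpy as np, cv2
from plant import *
def ray(cam,px):
    m=camera_model(cam); f=192/np.tan(np.radians(m['fov_y'])/2); P=np.array(m['pose'])
    K=np.array([[f,0,m['cx']],[0,f,m['cy']],[0,0,1]])
    d=np.array([(px[0]-m['cx'])/f,-(px[1]-m['cy'])/f,-1.])
    return P[:3,3],P[:3,:3]@d
def at(cam,px,z):
    o,d=ray(cam,px); return (o+d*(z-o[2])/d[2]).round(1)
E
python3 - <<'E'
from h import *
for c in ('top','scene'):
    cv2.imwrite(f'pics/{c}0.png',capture(c)[:,:,::-1]); m=camera_model(c); print(c,{k:(np.round(v,3).tolist() if not isinstance(v,str) else v) for k,v in m.items()})
    for t,z in (('red_clamp',0),('red_grips',48),('red_paddle',50),('yellow_clamp',0)):
        for r in pinpoint(c,t)[:3]: print(c,t,round(r['score'],2),np.round(r['location'],1),at(c,r['location'],z))
o=get_obs(); print(o['time'],o['tool_pos'],o['tcp_rot'],o['grip_width'],o['contact_force'])
E
```

```text
top {'fov_y': 45.51, 'cx': 257.295, 'cy': 189.557, 'pose': [[0.002, 0.992, -0.127, 434.743], [-1.0, 0.002, 0.007, 112.888], [0.007, 0.127, 0.992, 1232.052], [0.0, 0.0, 0.0, 1.0]]}
top red_grips 0.69 [177.5 163.7] [654.4 314.3  48. ]
top red_grips 0.62 [179.5 196.2] [568.6 307.1  48. ]
top red_paddle 0.78 [176.4 228.1] [485.8 312.8  50. ]
top yellow_clamp 0.61 [300.5 158.3] [679.3 -13.7   0. ]
scene {'fov_y': 51.001, 'cx': 249.754, 'cy': 191.732, 'pose': [[-0.867, 0.367, -0.338, 188.997], [-0.499, -0.613, 0.613, 764.59], [0.018, 0.7, 0.714, 824.011], [0.0, 0.0, 0.0, 1.0]]}
scene red_clamp 0.85 [168.2 245.5] [660.4 327.9   0. ]
scene red_grips 0.76 [201.5 245.4] [565.2 312.9  48. ]
scene red_paddle 0.88 [225.7 256.5] [497.8 311.7  50. ]
scene yellow_clamp 0.95 [235.7 165.4] [671.6 -18.    0. ]
0.5 [ 185.34714236 -491.20251392  226.72877201] [3.14151578e+00 4.67270020e-05 3.60765265e-01] 91.81186550531368 [ 0.18944007 -0.34036915  0.55206197]
```

View pics/top0.png

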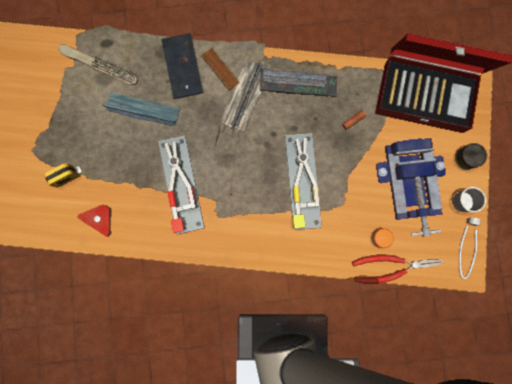

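View pics/scene0.png

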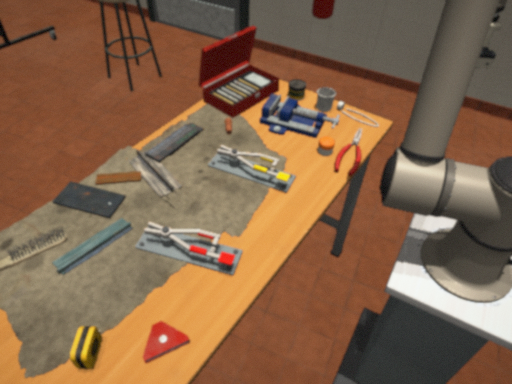

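The top view shows the red clamp with its pivot at about (174,160), its red paddle at (177,225) and its grips at (170,197) and (192,196). The yellow clamp is at (302,180). The scene view agrees, with the red paddle at (227,258). Next I'll refine the red parts by colour.

Run:
```python
from h import *
boxes={'top':(150,120,70,125),'scene':(130,205,125,80)}
out=[]
for c,(x,y,w,h) in boxes.items():
    im=cv2.imread(f'pics/{c}0.png'); hsv=cv2.cvtColor(im,cv2.COLOR_BGR2HSV)
    m=(((hsv[...,0]<8)|(hsv[...,0]>172))&(hsv[...,1]>150)&(hsv[...,2]>90)).astype(np.uint8)
    mm=np.zeros_like(m); mm[y:y+h,x:x+w]=m[y:y+h,x:x+w]
    n,_,s,ce=cv2.connectedComponentsWithStats(mm)
    for i in range(1,n):
        if s[i,4]>8: print(c,s[i],ce[i].round(1),at(c,ce[i],50))
    out.append(cv2.resize(im[y:y+h,x:x+w],None,fx=4 if c=='top' else 4,fy=4,interpolation=cv2.INTER_CUBIC))
H=max(o.shape[0] for o in out)
cv2.imwrite('pics/crop.png',np.hstack([cv2.copyMakeBorder(o,0,H-o.shape[0],0,0,0) for o in out]))
for px in ((174,160),): print('pivot',at('top',px,60),at('scene',(168,232),60))
```

```text
top [168 191   8  16  89] [171.5 198.4] [562.6 327.4  50. ]
top [171 218  13  15 139] [177.  224.8] [494.2 311.6  50. ]
scene [198 234  15   5  27] [205.3 235.9] [572.6 285.8  50. ]
scene [190 246  16   9  88] [197.8 249.7] [564.5 328.8  50. ]
scene [218 252  16  14 148] [225.9 258.4] [494.5 316.   50. ]
pivot [661.9 321.6  60. ] [651.4 328.   60. ]
```

View pics/crop.png

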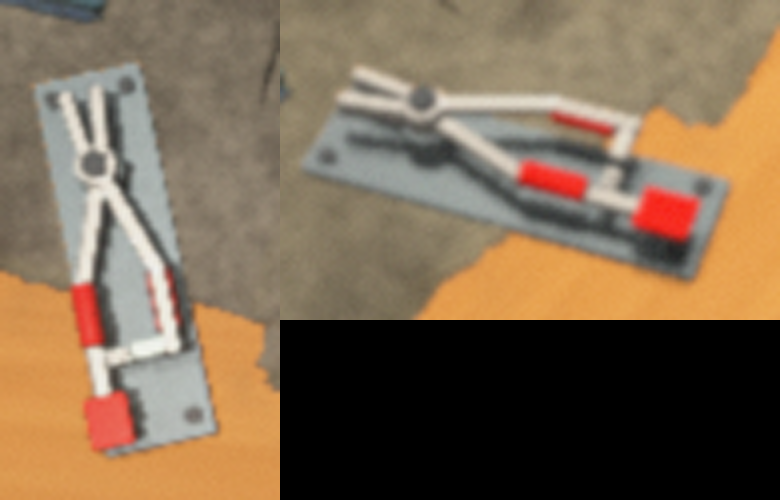

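```bash
python3 -m pendant '[1,0,0,0,0,0.76,-1, 1,0,0,0,0,0.76,-1, 1,0,0,0,0,0.75,-1, 1,-1,0,0,0,0,-1, 1,-1,0,0,0,0,-1, 1,-1,0,0,0,0,-1]'
cat >> h.py <<'E'
from scipy.spatial.transform import Rotation as Ro
def delta(w,yaw=None):
    o=get_obs(); R=Ro.from_euler('xyz',o['tcp_rot']); d=R.inv().apply(np.array(w)-o['tool_pos'])
    print('t',o['time'],'pos',np.round(o['tool_pos'],1),'rot',np.round(o['tcp_rot'],4),'units',np.round(d/30,2))
    if yaw is not None: print('turn',np.round((R.inv()*Ro.from_euler('xyz',[np.pi,0,yaw])).as_rotvec(degrees=True)/4,2))
E
python3 -c "
from h import *
delta([567,305,200],np.radians(11.6))"
```

```text
time: 1.1
tool_pos: [341.9, -356.4, 226.6]
tcp_rot: [-3.142, -0.0, 0.202]
contact_force: [1.5, -0.2, 0.0]
grip_width: 91.8
finger_force: 0.0
t 1.1 pos [ 341.9 -356.4  226.6] rot [-3.1416e+00 -1.0000e-04  2.0190e-01] units [ 11.77 -20.09   0.89]
turn [-0.   -0.   -0.01]
```

```bash
python3 -m pendant '[0.6,-1,0,0,0,0,-1, 0.6,-1,0,0,0,0,-1, 0.6,-1,0,0,0,0,-1, 0.6,-1,0,0,0,0,-1, 0.6,-1,0,0,0,0,-1, 0.6,-1,0,0,0,0,-1, 0.6,-1,0,0,0,0,-1, 0.6,-1,0,0,0,0,-1, 0.6,-1,0,0,0,0,-1, 0.6,-1,0,0,0,0,-1, 0.6,-1,0,0,0,0,-1, 0.6,-1,0,0,0,0,-1]' | head -2
python3 -m pendant '[0.5,-1,0,0,0,0,-1, 0.5,-1,0,0,0,0,-1, 0.5,-1,0.2,0,0,0,-1, 0.5,-1,0.2,0,0,0,-1, 0.5,-1,0.2,0,0,0,-1, 0.5,-1,0.2,0,0,0,-1, 0,0,0,0,0,0,-1]' | head -2
python3 -c "
from h import *
delta([567,305,120],np.radians(11.6))"
```

```text
time: 2.3
tool_pos: [480.7, 39.8, 226.9]
time: 3.0
tool_pos: [532.2, 236.0, 201.4]
t 3.0 pos [532.2 236.  201.4] rot [-3.1407e+00  1.1000e-03  2.0590e-01] units [ 1.61 -2.01  2.71]
turn [-0.01  0.02  0.05]
```

```bash
python3 -m pendant '[0.55,-0.67,0.5,0,0,0,-1, 0.55,-0.67,0.7,0,0,0,-1, 0.5,-0.67,0.7,0,0,0,-1, 0,0,0.9,0,0,0,-1, 0,0,0.2,0,0,0,-1, 0,0,0,0,0,0,-1]' | head -2
python3 - <<'E'
from h import *
delta([567,305,30],np.radians(11.6))
a=capture('top');b=capture('scene')
cv2.imwrite('pics/a1.png',np.hstack([cv2.resize(a[110:260,120:250,::-1],None,fx=3,fy=3,interpolation=2),cv2.resize(b[150:300,130:260,::-1],None,fx=3,fy=3,interpolation=2)]))
E
```

```text
time: 3.6
tool_pos: [566.7, 300.4, 111.9]
t 3.6 pos [566.7 300.4 111.9] rot [3.1408e+00 2.6000e-03 2.0180e-01] units [ 0.05 -0.15  2.73]
turn [ 0.01  0.04 -0.01]
```

View pics/a1.png

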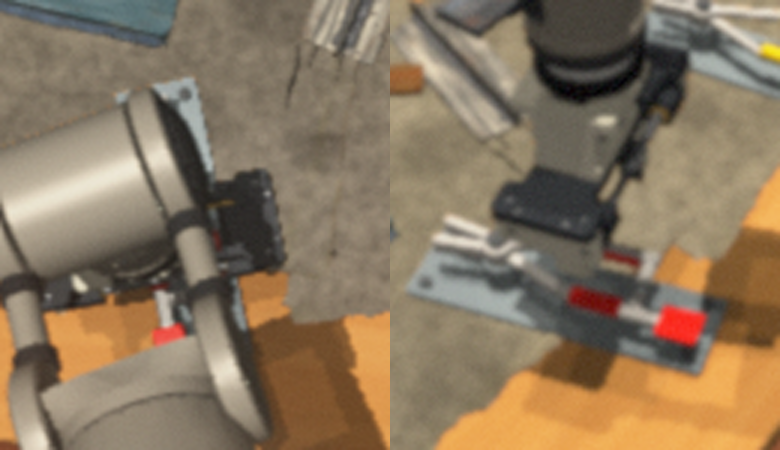

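The gripper sits over the grips with its closing line across the handles. Nothing is touching, so I'll descend in two steps, watching the force.

```bash
python3 -m pendant '[0.05,-0.1,0.5,0,0,0,-1, 0,0,0.5,0,0,0,-1, 0,0,0.5,0,0,0,-1, 0,0,0,0,0,0,-1]'
python3 -c "
from h import *
delta([567,304,30],np.radians(11.6))"
```

```text
time: 4.1
tool_pos: [567.0, 304.1, 65.7]
tcp_rot: [3.141, 0.003, 0.202]
contact_force: [-0.2, -0.0, 0.1]
grip_width: 91.8
finger_force: 0.0
t 4.1 pos [567.  304.1  65.7] rot [3.1409 0.0034 0.202 ] units [0.   0.   1.19]
turn [ 0.01  0.05 -0.01]
```

```bash
python3 -m pendant '[0,0,0.3,0,0,0,-1, 0,0,0.3,0,0,0,-1, 0,0,0.3,0,0,0,-1, 0,0,0.27,0,0,0,-1, 0,0,0,0,0,0,-1]'
python3 - <<'E'
from h import *
b=capture('scene')
cv2.imwrite('pics/b1.png',cv2.resize(b[170:300,130:270,::-1],None,fx=4,fy=4,interpolation=2))
E
```

```text
time: 4.6
tool_pos: [567.3, 304.4, 31.0]
tcp_rot: [3.141, 0.003, 0.202]
contact_force: [0.4, 0.2, 0.0]
grip_width: 91.8
finger_force: 0.0
```

View pics/b1.png

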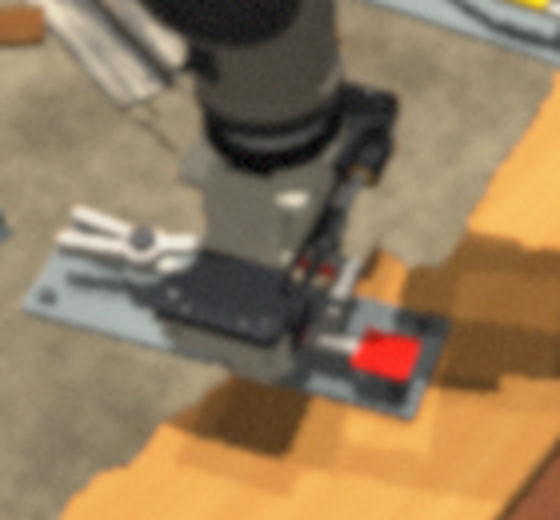

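The near finger stands outside the long grip, with no contact force. Now I'll squeeze.

```bash
for i in 1; do python3 -m pendant '[0,0,0,0,0,0,0, 0,0,0,0,0,0,0, 0,0,0,0,0,0,0.2, 0,0,0,0,0,0,0.2, 0,0,0,0,0,0,0.4, 0,0,0,0,0,0,0.4, 0,0,0,0,0,0,0.4]'; done
```

```text
time: 5.35
tool_pos: [567.0, 304.4, 32.2]
tcp_rot: [3.141, 0.003, 0.202]
contact_force: [-6.8, -2.6, 2.2]
grip_width: 40.8
finger_force: 14.8
```

```bash
python3 -m pendant '[0,0,0,0,0,0,0.5, 0,0,0,0,0,0,0.5, 0,0,0,0,0,0,0.5]'; python3 -m pendant '[0,0,0,0,0,0,-0.3, 0,0,0,0,0,0,-0.6, 0,0,0,0,0,0,-1, 0,0,0,0,0,0,-1, 0,0,0,0,0,0,-1, 0,0,0,0,0,0,-1]'
python3 - <<'E'
from h import *
b=capture('scene')
cv2.imwrite('pics/b2.png',cv2.resize(b[170:300,130:270,::-1],None,fx=4,fy=4,interpolation=2))
E
```

```text
time: 5.65
tool_pos: [566.6, 304.2, 32.2]
tcp_rot: [3.141, 0.004, 0.202]
contact_force: [-6.7, -2.9, 2.8]
grip_width: 35.4
finger_force: 30.2
time: 6.25
tool_pos: [568.6, 304.8, 32.8]
tcp_rot: [-3.142, -0.001, 0.202]
contact_force: [-0.0, 0.5, -1.0]
grip_width: 78.5
finger_force: 0.0
```

View pics/b2.png

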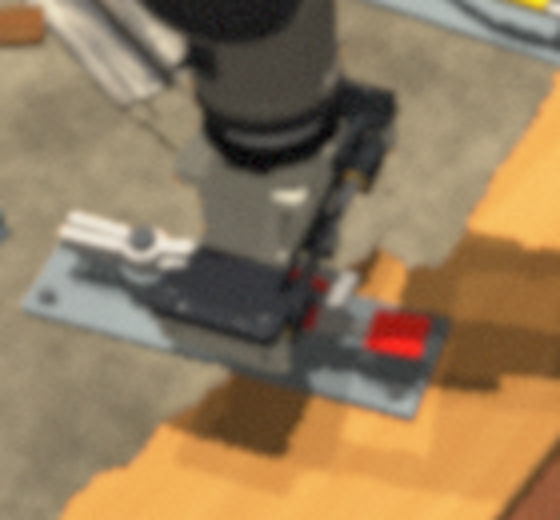

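The jaws are closed and the paddle has moved inward, so it looks latched. I'll open the fingers fully, lift clear and remeasure.

```bash
python3 -m pendant '[0,0,0,0,0,0,-1, 0,0,0,0,0,0,-1, 0,0,-0.5,0,0,0,-1, 0,0,-1,0,0,0,-1, 0,0,-1,0,0,0,-1, 0,0,-1,0,0,0,-1, -1,0,-0.5,0,0,0,-1, -1,0,0,0,0,0,0, -1,0,0,0,0,0,1, -1,0,0,0,0,0,1, -1,0,0,0,0,0,1, 0,0,0,0,0,0,1]'
python3 - <<'E'
from h import *
b=capture('scene')
cv2.imwrite('pics/b3.png',cv2.resize(b[170:300,130:270,::-1],None,fx=4,fy=4,interpolation=2))
hsv=cv2.cvtColor(b,cv2.COLOR_RGB2HSV); x,y,w,h=(130,205,125,80)
m=(((hsv[...,0]<8)|(hsv[...,0]>172))&(hsv[...,1]>150)&(hsv[...,2]>70)).astype(np.uint8)
mm=np.zeros_like(m); mm[y:y+h,x:x+w]=m[y:y+h,x:x+w]
n,_,s,ce=cv2.connectedComponentsWithStats(mm)
for i in range(1,n):
    if s[i,4]>8: print(s[i],ce[i].round(1),at('scene',ce[i],50))
for r in pinpoint('scene','red_paddle')[:2]: print(r['score'],r['location'],at('scene',r['location'],50))
E
```

```text
time: 7.5
tool_pos: [418.0, 274.0, 153.7]
tcp_rot: [3.141, 0.001, 0.203]
contact_force: [-0.3, -0.6, -0.5]
grip_width: 56.4
finger_force: 0.0
[199 237  12   5  15] [204.4 238.7] [569.7 293.9  50. ]
[192 243  17   8  98] [200.1 246.6] [565.2 318.5  50. ]
[222 248  15  11 139] [229.  253.1] [496.4 299.6  50. ]
0.9 [228.8, 250.8] [500.2 294.3  50. ]
```

View pics/b3.png

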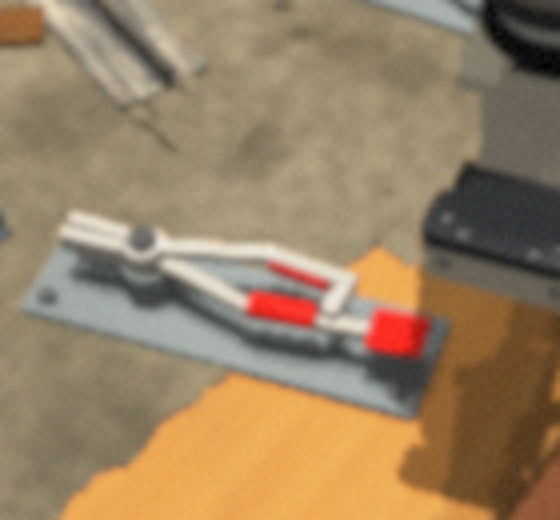

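The clamp holds closed by itself: both handles are in and the paddle is at about (229,252), which is near (496,299) in the world and matches the locked geometry. Next I'll press the paddle with shut fingers.

```bash
python3 -c "
from h import *
delta([494.7,301.3,75],np.radians(11.6))"
```

```text
t 7.6 pos [421.7 274.9 154. ] rot [-3.1412e+00 -2.6000e-03  2.0270e-01] units [ 2.55 -0.37  2.64]
turn [-0.01 -0.04  0.  ]
```

```bash
python3 -m pendant '[0.85,-0.12,0,0,0,0,1, 0.85,-0.12,0.4,0,0,0,1, 0.85,-0.12,0.8,0,0,0,1, 0,0,0.8,0,0,0,1, 0,0,0.6,0,0,0,1, 0,0,0,0,0,0,1, 0,0,0,0,0,0,1]';  python3 -c "
from h import *
delta([494.7,301.3,42],np.radians(11.6))"
```

```text
time: 8.3
tool_pos: [495.0, 300.7, 75.0]
tcp_rot: [-3.142, -0.001, 0.202]
contact_force: [0.3, -1.2, 0.9]
grip_width: 0.2
finger_force: 0.0
t 8.3 pos [495.  300.7  75. ] rot [-3.1415e+00 -7.0000e-04  2.0200e-01] units [-0.01 -0.02  1.1 ]
turn [-0.   -0.01 -0.01]
```

```bash
python3 -m pendant '[0,0,0.4,0,0,0,1, 0,0,0.35,0,0,0,1, 0,0,0.2,0,0,0,1, 0,0,0.15,0,0,0,1, 0,0,0.03,0,0,0,1, 0,0,0,0,0,0,1, 0,0,0,0,0,0,1, 0,0,0,0,0,0,1]'
python3 - <<'E'
from h import *
b=capture('scene')
cv2.imwrite('pics/b4.png',cv2.resize(b[170:300,130:270,::-1],None,fx=4,fy=4,interpolation=2))
E
```

```text
time: 9.1
tool_pos: [494.0, 300.5, 41.0]
tcp_rot: [3.142, -0.0, 0.202]
contact_force: [-1.0, -0.6, 2.6]
grip_width: 0.7
finger_force: 1.2
```

View pics/b4.png

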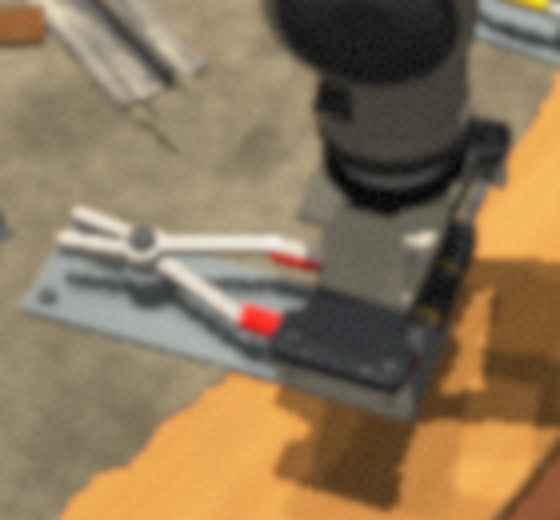

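The jaws have spread again, so the teeth have let go. I'll lift straight up, back off and check that it is fully open.

```bash
python3 -m pendant '[0,0,-0.3,0,0,0,1, 0,0,-0.6,0,0,0,1, 0,0,-1,0,0,0,1, 0,0,-1,0,0,0,1, -1,0,-0.7,0,0,0,1, -1,0,0,0,0,0,1, -1,0,0,0,0,0,1, 0,0,0,0,0,0,1]'
python3 - <<'E'
from h import *
b=capture('scene')
cv2.imwrite('pics/b5.png',cv2.resize(b[170:300,130:270,::-1],None,fx=4,fy=4,interpolation=2))
hsv=cv2.cvtColor(b,cv2.COLOR_RGB2HSV); x,y,w,h=(130,205,125,80)
m=(((hsv[...,0]<8)|(hsv[...,0]>172))&(hsv[...,1]>150)&(hsv[...,2]>90)).astype(np.uint8)
mm=np.zeros_like(m); mm[y:y+h,x:x+w]=m[y:y+h,x:x+w]
n,_,s,ce=cv2.connectedComponentsWithStats(mm)
for i in range(1,n):
    if s[i,4]>8: print(s[i],ce[i].round(1),at('scene',ce[i],50))
E
```

```text
time: 9.95
tool_pos: [402.5, 281.7, 149.3]
tcp_rot: [3.141, 0.002, 0.203]
contact_force: [0.8, -0.6, -0.0]
grip_width: 0.3
finger_force: 0.0
[198 234  15   5  26] [205.6 235.9] [572.  285.5  50. ]
[190 246  16   9  85] [197.7 249.7] [564.7 329.   50. ]
[218 252  16  14 147] [225.9 258.5] [494.5 316.1  50. ]
```

View pics/b5.png

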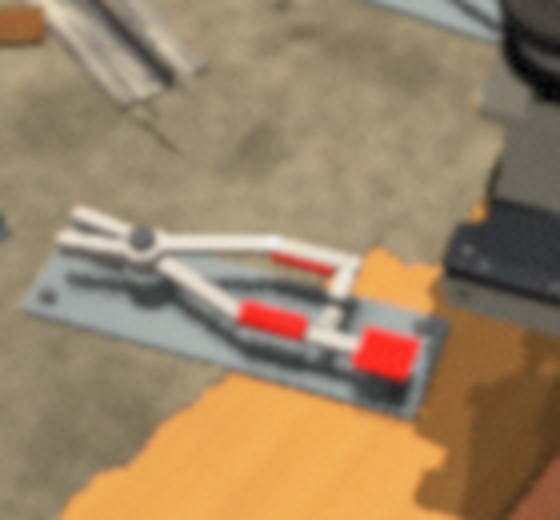

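The paddle is back at (225.9,258.5) and the grips at their starting pixels. The clamp is fully open and the robot is clear of it.

```bash
python3 -c "
from plant import close_job
print(close_job())"
```

```text
the job is handed in; nothing more can be done
None
```

The red clamp was squeezed until it latched, held closed by itself, and was released with the paddle; the last picture shows it fully open. The yellow clamp was not touched, and the job is handed in at about 10 s on the robot's clock.

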